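Line up the condiment jars by size on the serving board

TASK

Set out the condiments for the sandwich line: stand the four jars upright on the four black coasters of the serving board, one centred on each, in order of size, with the smallest on the coaster next to the red tartan cup and the largest at the other end. Leave the cup and the paper tray with the bun where they are.

Things in the scene. Friction and masses are not known exactly. Their poses are not given: they have to be found in the camera images.
- jar_yellow: Yellow jar with yellow lid and white band: an upright, closed, straight-sided round condiment jar, 36 mm in diameter and 48 mm high, standing loose on the table. The smallest of the four. Origin: centre of its underside, z up its axis (the top of the lid is at z = 48 mm). Rigid, between 40 and 440 g; gripped by its side from above.
- jar_green: Green jar with green lid and white band: an upright, closed, straight-sided round condiment jar, 44 mm in diameter and 64 mm high, standing loose on the table. Second smallest. Origin: centre of its underside, z up its axis (the top of the lid is at z = 64 mm). Rigid, between 40 and 440 g; gripped by its side from above.
- jar_red: Red jar with red lid and white band: an upright, closed, straight-sided round condiment jar, 52 mm in diameter and 80 mm high, standing loose on the table. Second largest. Origin: centre of its underside, z up its axis (the top of the lid is at z = 80 mm). Rigid, between 40 and 440 g; gripped by its side from above.
- jar_white: White jar with blue lid and blue band: an upright, closed, straight-sided round condiment jar, 60 mm in diameter and 98 mm high, standing loose on the table. The largest. Origin: centre of its underside, z up its axis (the top of the lid is at z = 98 mm). Rigid, between 40 and 440 g; gripped by its side from above.
- mark_a: Flat round black coaster, 68 mm in diameter and 3 mm thick, fixed on a pale wooden serving board (360 x 110 mm, top 10 mm above the table) in one straight row of four, 88 mm apart: first from the left end, seen from the robot (the +y end). Origin: centre of its underside, so that its upper face, on which a jar stands, is 3 mm above the origin (13 mm above the table). The row runs roughly left to right, turned by up to 0.15 rad; y axis along the row to the left.
- mark_b: Flat round black coaster, 68 mm in diameter and 3 mm thick, fixed on a pale wooden serving board (360 x 110 mm, top 10 mm above the table) in one straight row of four, 88 mm apart: second from the left. Origin: centre of its underside, so that its upper face, on which a jar stands, is 3 mm above the origin (13 mm above the table). The row runs roughly left to right, turned by up to 0.15 rad; y axis along the row to the left.
- mark_c: Flat round black coaster, 68 mm in diameter and 3 mm thick, fixed on a pale wooden serving board (360 x 110 mm, top 10 mm above the table) in one straight row of four, 88 mm apart: third from the left. Origin: centre of its underside, so that its upper face, on which a jar stands, is 3 mm above the origin (13 mm above the table). The row runs roughly left to right, turned by up to 0.15 rad; y axis along the row to the left.
- mark_d: Flat round black coaster, 68 mm in diameter and 3 mm thick, fixed on a pale wooden serving board (360 x 110 mm, top 10 mm above the table) in one straight row of four, 88 mm apart: fourth, at the right end (the -y end). Origin: centre of its underside, so that its upper face, on which a jar stands, is 3 mm above the origin (13 mm above the table). The row runs roughly left to right, turned by up to 0.15 rad; y axis along the row to the left.
- cup: Red tartan cup without handle, open at the top, 76 mm in diameter, 90 mm high, loose on the table just past one end of the row of coasters, its centre about 105 mm from the end coaster's centre; it may be at the left or the right end (a napkin holder 50 mm thick along the row, 120 mm across it and 82 mm high stands at the other end). Not to be moved. Origin: centre of its underside.
- bun_boat: White paper tray (88 mm long, 70 mm wide, 28 mm high) with one bun in it (about 32 mm high), loose on the table among the jars. Not to be moved. Origin: centre of its underside, x along its length.
Things that resemble listed ones, but are neither listed nor needed, are in the scene too. What is shaped like the jar_red but purple is not meant.

How it is judged:
By the outcome, as a careful person would: the job done as asked, in the order asked, and still so for the second after the job is handed in, with the robot touching nothing.
It also fails if it takes over 115 s, if anything falls off the work surface, if the arm or the gripper's body presses on something with over 40 N, if the wrist force passes 120 N, or if a joint passes its speed limit or range.

ROBOT

A 6-joint arm with a two-finger parallel gripper is mounted at the origin on the work surface. World frame = base frame: x ahead of the robot, y to its left, z up, the work surface at z = 0. Lengths are in m, angles in rad, forces in N, time in s.
With the tool pointing down it reaches from about 0.275 to 0.75 m from the base axis. Payload 10.2 kg.
Tool frame: the origin (TCP) lies at the very end of the fingers, on their centre line; the grasp point (between the pads) lies 19 mm behind it; z points along the fingers, y is the line along which they close (so a half turn about z gives the same grasp; the last joint's range is limited). The gripper opens to 88 mm and grips with 3 to 60 N. Pads are 18 mm wide; open, the fingers measure 123 mm over their backs; the gripper's body (75 mm by 187 mm) begins 45 mm behind the grasp point.
Start: joints at [-1.34, 0.313, 1.498, -0, 1.331, -0.223], TCP at [0.23, -0.472, 0.239] pointing down, gripper open.
Joint ranges: [-2.94, 2.94], [-0.97, 2.17], [0.19, 2.56], [-1.23, 4.37], [0.02, 3.11], [-2.88, 2.88]. Speed limits (rad/s): [2.39, 2.39, 3.01, 3.14, 3.14, 3.14].

INTERFACE

Orientations are given as a rotation vector (axis times angle).
In Python, from plant import sense, vision, arm gives the robot as it stands.
- The arm moves only by the shell command python3 -m jog 'ROWS' [FORCE]. ROWS is JSON, a list of rows, each a list of 7 numbers: the shift along the tool's x, y, z in units of 30 mm (1.0 is 30 mm), then the turn, a rotation vector about the tool's x, y, z in units of 0.08 rad (1.0 is 0.08 rad), then the closure, from -1 (fully open) to 1 (shut), so that 0 is half open. In form: [[tx, ty, tz, wx, wy, wz, jaw], ...]. A call has 1 to 8 rows; each row shifts and turns the commanded pose from where the row before left it, along the tool's axes as they then stand; what a row does not reach is not made up. A row lasts 1/8 s, in which the tool goes at most 62.5 mm and 10.7 degrees, less where a joint would pass 70% of its speed; a pose out of reach is approached as far as the arm can. A call with a number of a shift or a turn outside -1 to 1 is refused whole. A call with a gripper value outside its range is refused whole. The fingers move at their own pace and stop on an object; FORCE is the grip in N (left out, the last holds). Time passes only in rows, so rows that do not move let the fingers close. It gives the time, the measured TCP pose, the force, the opening and the grip force at its end, in the units of the state.
- sense(): the state, without advancing time (a new reading comes with each control period).
- vision.camera(name): name is "scene" or "side" or "wrist"; returns the picture (480x640x3 uint8, blue, green, red); there is no depth.
- vision.camera_info(name): a dict with "vfov" (degrees; the focal length in pixels is half the picture's height over the tangent of half this angle, whatever the lens; pixels are square), "cx", "cy" (the principal point, pixels), "origin" and "rotation" of the camera in the world; the wrist camera has in their place "hand_eye" (4x4, takes a point from camera to tool coordinates, whose origin is the TCP and whose axes are the flange's). Camera axes: x right, y up, looking along -z (the intrinsics and any distortion apply to the point x, -y, -z); pixel columns grow to the right and rows downward; lengths in m; the calibration is good to about 2 mm. A picture is of the moment at which its call begins: read the wrist's pose just before it. camera_info takes no time and is no camera call.
- arm.finish_job(): hands the job in; it is judged then, once.
The state is a dict: "time_s": time; "joint_pos": joint angles; "joint_velocities": joint speeds; "joint_efforts": joint torques, N m; "tcp_pos": TCP position; "eef_rot": TCP orientation; "wrist_force": force on the tool from outside, world axes, zero at the start; "wrist_torque": the same for the moment, N m; "width": opening from 0.0 (shut) to 1.0 (fully open); "finger_force": force on a finger pad.
Only numpy, scipy, OpenCV 4.12 (cv2) and the standard library are available. Lean on these libraries where they do the work, as an engineer would, in place of code of your own. Each camera call takes 0.05 s, during which the arm holds its last target. There are 200 camera calls.

## Working session

There is one attempt and no reset: what is moved stays moved. The work goes in short steps, Python scripts to look and compute and a shell command to move; the robot and the scene stay as the last step left them, time stands still between calls to the robot, and variables do not carry over. Pictures are saved under pics/ and viewed, at most 14 in all, crops included, and the job is handed in when it is done.

```bash
ls; mkdir -p pics
python3 - <<'E'
from plant import sense, vision, arm
import cv2
for n in ["scene","side","wrist"]:
    i=vision.camera_info(n); print(n,i)
    cv2.imwrite(f"pics/{n}0.png",vision.camera(n))
s=sense(); print(s)
E
```

```text
pics
scene {'vfov': 54.946845974342224, 'cx': 322.7611460400535, 'cy': 238.36656515898096, 'origin': array([ 0.8715303 , -0.34980104,  0.72662193]), 'rotation': array([0.59509492, 0.24732988, 0.73100571])}
side {'vfov': 52.10666535084188, 'cx': 312.3947760975335, 'cy': 235.3833295924294, 'origin': array([ 0.44763406, -0.57627135,  0.64167236]), 'rotation': array([ 0.79202171, -0.04299537, -0.13704631])}
wrist {'vfov': 69.46042458938712, 'cx': 322.1338806364588, 'cy': 243.95630236655083, 'hand_eye': array([[-9.97743100e-05,  9.59976517e-01,  2.80080484e-01,
         7.13541253e-02],
       [ 9.99999763e-01, -9.51570890e-05,  6.82385486e-04,
        -1.54546873e-04],
       [ 6.81725686e-04,  2.80080486e-01, -9.59976279e-01,
        -1.45869862e-01],
       [ 0.00000000e+00,  0.00000000e+00,  0.00000000e+00,
         1.00000000e+00]])}
{'time_s': 0.15, 'joint_pos': array([-1.34040288e+00,  3.13297858e-01,  1.49823617e+00,  2.08437790e-05,
        1.33098843e+00, -2.23404919e-01]), 'joint_velocities': array([ 0.00080644, -0.00171396, -0.00302416,  0.0010166 , -0.00178987,
       -0.00036768]), 'joint_efforts': array([ 1.74378903e-03, -4.02303207e+01, -2.52316260e+01,  6.95266365e-02,
        3.44132585e-02, -7.49425158e-05]), 'tcp_pos': array([ 0.23010135, -0.47169382,  0.23831455]), 'eef_rot': array([-3.06016504e+00, -7.06507343e-01, -2.66891934e-05]), 'wrist_force': array([0.17790814, 0.70529902, 0.50286183]), 'wrist_torque': array([-0.02980613,  0.04243651, -0.00064963]), 'finger_force': 0.0, 'width': 0.996706218724366}
```

View pics/scene0.png

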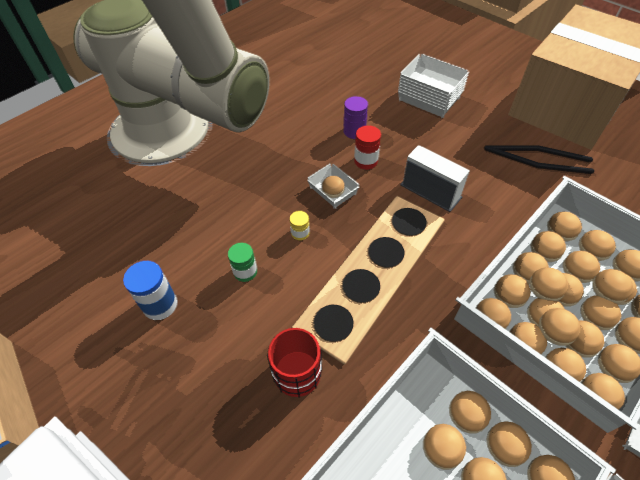

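View pics/side0.png

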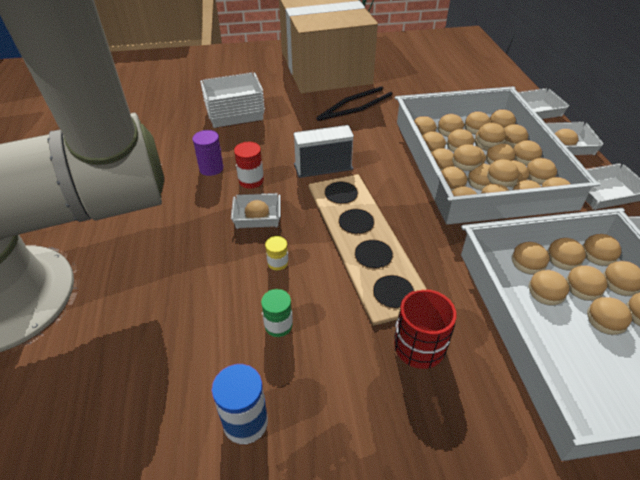

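The scene picture shows the cup at (295,360), at the -y end, and the napkin holder at (436,178), at +y. So yellow goes to d, green to c, red to b and white to a.

Jar candidates (scene px):
- yellow (300,225)
- green (242,262)
- red (368,147), with the red cup (295,360) as its lookalike
- purple decoy (356,117), to be left alone
- white/blue (151,290)

The coasters are at (409,221), (386,252), (361,286) and (333,323).

```bash
cat > h.py <<'E'
import numpy as np, cv2
from scipy.spatial.transform import Rotation as R
from plant import sense, vision
HSV=dict(yellow=((24,140,90),(34,255,255)),green=((50,120,50),(80,255,255)),red=((0,170,60),(6,255,255)),white=((104,140,60),(118,255,255)))
Z=dict(yellow=.048,green=.064,red=.080,white=.098)
def ray(info,px,s=None):
    f=240/np.tan(np.radians(info["vfov"])/2)
    d=np.array([(px[0]-info["cx"])/f,-(px[1]-info["cy"])/f,-1])
    if "origin" in info: return info["origin"],R.from_rotvec(info["rotation"]).apply(d)
    H=info["hand_eye"];r=R.from_rotvec(s["eef_rot"])
    return s["tcp_pos"]+r.apply(H[:3,3]),r.apply(H[:3,:3]@d)
def plane(info,px,z,s=None):
    o,d=ray(info,px,s); return (o+d*(z-o[2])/d[2])[:2]
def mask(img,c):
    h=cv2.cvtColor(img,cv2.COLOR_BGR2HSV)
    return cv2.inRange(h,(0,0,0),(180,255,45)) if c=="black" else cv2.inRange(h,*HSV[c])
def blobs(m,amin=100):
    m=cv2.morphologyEx(m,cv2.MORPH_OPEN,np.ones((3,3)))
    return sorted([c for c in cv2.findContours(m,0,2)[0] if cv2.contourArea(c)>amin],key=cv2.contourArea,reverse=True)
def cen(c):
    m=cv2.moments(c); return np.array([m["m10"],m["m01"]])/m["m00"]
E
python3 - <<'E'
from h import *
np.set_printoptions(precision=3,suppress=True)
for n in ["scene","side"]:
    im=cv2.imread(f"pics/{n}0.png"); I=vision.camera_info(n)
    for c in Z:
        for b in blobs(mask(im,c),60)[:3]: print(n,c,cen(b).round(),cv2.contourArea(b),plane(I,cen(b),Z[c]-.006))
    for b in blobs(mask(im,"black"),150):
        p=plane(I,cen(b),.013)
        if cv2.contourArea(b)<2500: print(n,"black",cen(b).round(),cv2.contourArea(b),p)
    if n=="scene": print("cup rim",plane(I,(295,352),.09),"tray",plane(I,(333,186),.02))
E
```

```text
scene yellow [299. 220.] 278.5 [0.462 0.007]
scene green [241. 256.] 513.5 [ 0.453 -0.126]
scene red [294. 354.] 2132.5 [ 0.654 -0.192]
scene red [368. 139.] 522.0 [0.432 0.241]
scene white [143. 278.] 982.0 [ 0.392 -0.273]
scene white [160. 304.] 351.0 [ 0.451 -0.282]
scene black [13. 66.] 1599.5 [-0.481 -0.13 ]
scene black [429. 185.] 1171.0 [0.575 0.273]
scene black [333. 323.] 968.0 [ 0.644 -0.094]
scene black [539. 157.] 915.0 [0.702 0.505]
scene black [361. 286.] 818.0 [ 0.631 -0.006]
scene black [386. 252.] 727.0 [0.617 0.081]
scene black [29. 37.] 414.0 [-0.586 -0.035]
scene black [412. 217.] 368.5 [0.602 0.18 ]
scene black [45.  5.] 273.5 [-0.723  0.083]
cup rim [ 0.659 -0.193] tray [0.436 0.13 ]
side yellow [276. 252.] 161.0 [ 0.458 -0.002]
side green [276. 305.] 704.0 [ 0.449 -0.127]
side red [433. 313.] 1200.5 [ 0.667 -0.186]
side red [247. 154.] 505.0 [0.423 0.244]
side white [237. 388.] 1800.0 [ 0.391 -0.271]
side white [246. 427.] 431.0 [ 0.399 -0.321]
side white [ 7. 44.] 374.5 [-0.194  0.83 ]
side black [350. 105.] 485.0 [0.684 0.499]
side black [339. 188.] 244.0 [0.6   0.183]
```

```bash
python3 - <<'E'
from h import *
np.set_printoptions(precision=3,suppress=True)
im=cv2.imread("pics/scene0.png"); I=vision.camera_info("scene"); S=vision.camera_info("side")
print("purple scene",plane(I,(356,104),.08),"side",plane(S,(207,139),.08))
def tri(a,b):
    o1,d1=ray(I,a);o2,d2=ray(S,b)
    t=np.linalg.lstsq(np.c_[d1,-d2],o2-o1,rcond=None)[0];return o1+d1*t[0],o2+d2*t[1]
print("tray corner",tri((433,335),(465,225)),"tray2",tri((460,300),(447,212)))
print("red",tri((368,133),(247,149)),"holder corner",tri((414,151),(296,134)))
E
cd pics; python3 -c "
import cv2
a=cv2.imread('scene0.png');cv2.imwrite('c1.png',cv2.resize(a[80:320,110:450],None,fx=2.3,fy=2.3,interpolation=2))"
```

```text
purple scene [0.345 0.302] side [0.345 0.3  ]
tray corner (array([ 0.785, -0.021,  0.064]), array([ 0.78 , -0.013,  0.068])) tray2 (array([0.777, 0.077, 0.033]), array([0.784, 0.067, 0.026]))
red (array([0.426, 0.247, 0.081]), array([0.425, 0.248, 0.082])) holder corner (array([0.53 , 0.265, 0.085]), array([0.526, 0.27 , 0.093]))
```

View pics/c1.png

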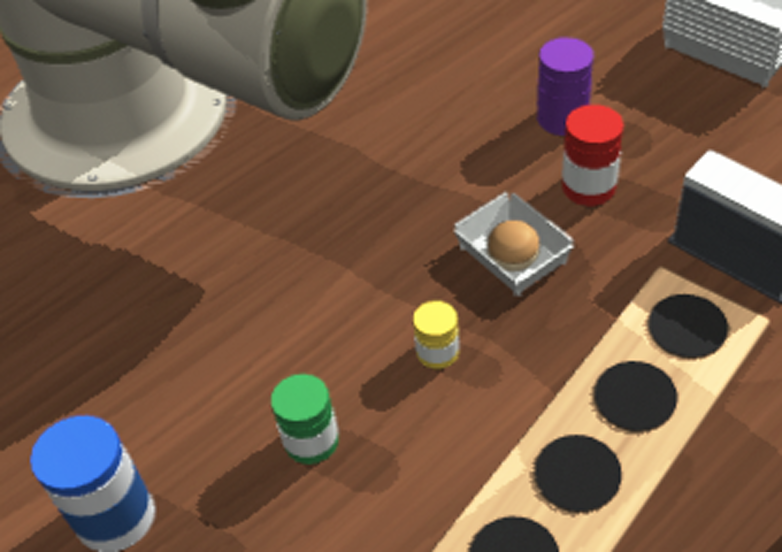

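The crop confirms four distinct jars: blue and white bottom left, then green, yellow, and red with its white band. The plain purple one behind is the decoy. I turn the tool to the row first.

```bash
cat >> h.py <<'E'
def go(x,y,z):
    "print the shift in tool units (30 mm) from here to a world TCP position"
    s=sense(); r=R.from_rotvec(s["eef_rot"]); X=r.as_matrix()[:,0]
    print("t",s["time_s"],"tcp",s["tcp_pos"].round(4),"yaw",np.arctan2(X[1],X[0]).round(4),"units",(r.inv().apply(np.array([x,y,z])-s["tcp_pos"])/.03).round(2))
def look(c,name=None):
    "wrist look: centre of the lid top (largest blob of its colour) in the world"
    s=sense(); im=vision.camera("wrist"); I=vision.camera_info("wrist")
    if name: cv2.imwrite(f"pics/{name}.png",im)
    for b in blobs(mask(im,c),400)[:4]:
        (u,v),(w,h),a=cv2.minAreaRect(b)
        z=.013 if c=="black" else Z[c]
        print(c,cen(b).round(),"box",cv2.boundingRect(b),cv2.contourArea(b),plane(I,cen(b),z,s).round(4))
E
python3 -m jog '[[0,0,0,0,0,-1,-1],[0,0,0,0,0,-1,-1],[0,0,0,0,0,-1,-1],[0,0,0,0,0,-1,-1],[0,0,0,0,0,-1,-1],[0,0,0,0,0,-1,-1],[0,0,0,0,0,-1,-1],[0,0,0,0,0,-1,-1]]' 30
python3 -m jog '[[0,0,0,0,0,-1,-1],[0,0,0,0,0,-1,-1],[0,0,0,0,0,-1,-1],[0,0,0,0,0,-1,-1],[0,0,0,0,0,-1,-1],[0,0,0,0,0,-1,-1],[0,0,0,0,0,-1,-1],[0,0,0,0,0,-1,-1]]'
python3 -c "
from h import *
go(.391,-.272,.2)"
```

```text
time_s: 1.15
tcp_pos: [0.2301, -0.4718, 0.2385]
eef_rot: [-2.681, -1.637, -0.0]
wrist_force: [-0.2, -0.7, -0.2]
width: 1.001
finger_force: 0.0
time_s: 2.15
tcp_pos: [0.2301, -0.4718, 0.2385]
eef_rot: [-2.03, -2.397, -0.001]
wrist_force: [0.4, 0.6, -0.7]
width: 0.999
finger_force: 0.0
t 2.15 tcp [ 0.2301 -0.4718  0.2385] yaw 1.7364 units [5.68 6.39 1.29]
```

```bash
python3 -m jog '[[0.8,0.9,0.18,0,0,0,-1],[0.8,0.9,0.18,0,0,0,-1],[0.8,0.9,0.18,0,0,0,-1],[0.8,0.9,0.18,0,0,0,-1],[0.8,0.9,0.18,0,0,0,-1],[0.8,0.9,0.18,0,0,0,-1],[0.88,0.99,0.18,0,0,0,-1],[0,0,0,0,0,0,-1]]' >/dev/null
python3 -c "
from h import *
go(.391,-.272,.2)
look('white','w1')
look('black')"
```

```text
t 3.15 tcp [ 0.3924 -0.2709  0.2005] yaw 1.737 units [-0.03 -0.05  0.02]
white [322. 242.] box (283, 204, 78, 77) 4637.0 [ 0.3909 -0.27  ]
black [535. 386.] box (471, 308, 118, 118) 4419.0 [ 0.6616 -0.4224]
black [433. 326.] box (417, 292, 38, 58) 1156.5 [ 0.5284 -0.3681]
black [145. 398.] box (111, 388, 60, 28) 905.0 [ 0.2244 -0.5122]
```

View pics/w1.png

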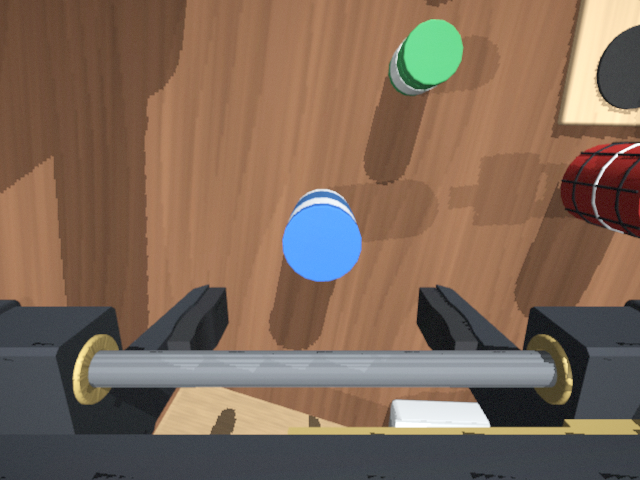

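The wrist view shows the blue lid at (322,242), clear of the fingers. The jar is at (0.391,-0.270), which matches the TCP, so I descend and grip.

```bash
python3 -m jog '[[0.04,-0.04,0.87,0,0,0,-1],[0,0,0.87,0,0,0,-1],[0,0,0.87,0,0,0,-1],[0,0,0.87,0,0,0,-1],[0,0,0.87,0,0,0,-1],[0,0,0.8,0,0,0,-1],[0,0,0,0,0,0,-1],[0,0,0,0,0,0,0.6]]' 30
python3 -m jog '[[0,0,0,0,0,0,0.6],[0,0,0,0,0,0,0.6],[0,0,0,0,0,0,0.6],[0,0,0,0,0,0,0.6]]' 30
```

```text
time_s: 4.25
tcp_pos: [0.3903, -0.2725, 0.0473]
eef_rot: [2.033, 2.393, -0.0]
wrist_force: [-0.4, 0.8, -0.5]
width: 0.912
finger_force: 0.0
time_s: 4.75
tcp_pos: [0.3908, -0.272, 0.0472]
eef_rot: [2.032, 2.394, -0.0]
wrist_force: [2.2, 1.0, 6.3]
width: 0.675
finger_force: 30.0
```

```bash
python3 -m jog '[[0,0,-0.5,0,0,0,0.6],[0,0,-0.9,0,0,0,0.6],[0,0,-0.9,0,0,0,0.6],[0,0,-0.9,0,0,0,0.6],[0,0,-0.9,0,0,0,0.6],[0,0,-0.9,0,0,0,0.6],[0,0,-0.5,0,0,0,0.6],[0,0,0,0,0,0,0.6]]' 30
python3 -c "
from h import *
go(.52,0.02,.21)"
```

```text
time_s: 5.75
tcp_pos: [0.3903, -0.2717, 0.2119]
eef_rot: [2.033, 2.394, -0.0]
wrist_force: [-0.2, 1.0, -2.1]
width: 0.668
finger_force: 30.0
t 5.75 tcp [ 0.3903 -0.2717  0.2119] yaw 1.7338 units [8.89 5.84 0.06]
```

```bash
python3 -m jog '[[0.5,0.3,0,0,0,0,0.6],[1,0.65,0,0,0,0,0.6],[1,0.65,0,0,0,0,0.6],[1,0.65,0,0,0,0,0.6],[1,0.65,0,0,0,0,0.6],[1,0.65,0,0,0,0,0.6],[1,0.65,0,0,0,0,0.6],[1,0.65,0,0,0,0,0.6]]' >/dev/null
python3 -m jog '[[1,0.65,0,0,0,0,0.6],[0.4,0.3,0,0,0,0,0.6],[0,0,0,0,0,0,0.6],[0,0,0,0,0,0,0.6]]' 30
python3 -c "
from h import *
go(.6035,.1685,.21)
look('black','w2')"
```

```text
time_s: 7.25
tcp_pos: [0.5182, 0.0194, 0.2111]
eef_rot: [-2.034, -2.394, 0.001]
wrist_force: [-0.3, 0.0, -3.6]
width: 0.675
finger_force: 30.0
t 7.25 tcp [0.5182 0.0194 0.2111] yaw 1.7331 units [4.45 3.61 0.04]
black [169. 392.] box (131, 309, 84, 125) 3535.0 [ 0.3723 -0.2181]
black [476. 385.] box (430, 308, 85, 118) 3155.0 [ 0.7277 -0.1495]
black [444.  56.] box (404, 30, 75, 50) 2725.0 [0.6008 0.1818]
black [ 12. 413.] box (0, 388, 30, 47) 1075.0 [ 0.1865 -0.279 ]
```

View pics/w2.png

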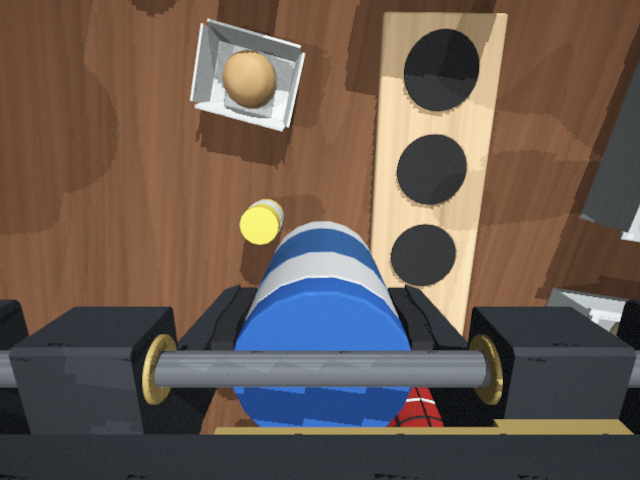

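The picture shows coasters a (442,70), b (432,169) and c (423,253). The jar is held straight, its lid centred at column 323.

```bash
python3 -c "
from h import *
s=sense();I=vision.camera_info('wrist')
im=cv2.imread('pics/w2.png')
m=cv2.inRange(im,(0,0,0),(62,62,62)); m[290:]=0
for b in blobs(m,1000):
    print(cen(b).round(1),cv2.boundingRect(b),plane(I,cen(b),.013,s).round(4))
for p in [(442,70),(432,169),(423,253)]: print(plane(I,p,.013,s).round(4))
"
```

```text
[441.4  69.1] (404, 29, 75, 82) [0.6016 0.171 ]
[442.3 169.4] (411, 135, 55, 69) [0.6251 0.0849]
[429.7 257.6] (406, 225, 47, 60) [ 0.6353 -0.0051]
[0.6023 0.1703]
[0.6151 0.0837]
[ 0.6272 -0.0013]
```

```bash
python3 -m jog '[[0.5,0.4,0,0,0,0,0.6],[0.9,0.72,0,0,0,0,0.6],[0.9,0.72,0,0,0,0,0.6],[0.9,0.72,0,0,0,0,0.6],[0.9,0.72,0,0,0,0,0.6],[0.35,0.3,0,0,0,0,0.6],[0,0,0,0,0,0,0.6],[0,0,0,0,0,0,0.6]]' 30
python3 -c "
from h import *
go(.6025,.1685,.0615)"
```

```text
time_s: 8.3
tcp_pos: [0.6027, 0.1684, 0.2115]
eef_rot: [-2.034, -2.394, 0.001]
wrist_force: [0.0, 0.0, -2.2]
width: 0.675
finger_force: 30.0
t 8.3 tcp [0.6027 0.1684 0.2115] yaw 1.733 units [ 0.01 -0.    5.  ]
```

```bash
python3 -m jog '[[0,0,0.9,0,0,0,0.6],[0,0,0.9,0,0,0,0.6],[0,0,0.9,0,0,0,0.6],[0,0,0.9,0,0,0,0.6],[0,0,0.8,0,0,0,0.6],[0,0,0.4,0,0,0,0.6],[0,0,0.1,0,0,0,0.6],[0,0,0,0,0,0,0.6]]' 30
python3 -c "
from h import *
go(.6025,.1685,.0605)"
```

```text
time_s: 9.3
tcp_pos: [0.6033, 0.1691, 0.0652]
eef_rot: [2.033, 2.394, 0.001]
wrist_force: [0.2, -0.0, -2.4]
width: 0.677
finger_force: 30.0
t 9.3 tcp [0.6033 0.1691 0.0652] yaw 1.7335 units [-0.01 -0.03  0.16]
```

```bash
python3 -m jog '[[0,0,0.07,0,0,0,0.6],[0,0,0.06,0,0,0,0.6],[0,0,0,0,0,0,0.6],[0,0,0,0,0,0,0.6]]' 30
python3 -m jog '[[0,0,0,0,0,0,0],[0,0,0,0,0,0,-0.5],[0,0,0,0,0,0,-1],[0,0,0,0,0,0,-1],[0,0,0,0,0,0,-1],[0,0,-0.3,0,0,0,-1],[0,0,-0.9,0,0,0,-1],[0,0,-0.9,0,0,0,-1]]'
python3 -m jog '[[0,0,-0.9,0,0,0,-1],[0,0,-0.9,0,0,0,-1],[0,0,-0.9,0,0,0,-1],[0,0,0,0,0,0,-1]]'
python3 -c "
from h import *
look('white','w3')
go(.425,.247,.2)"
```

```text
time_s: 9.8
tcp_pos: [0.603, 0.1692, 0.0606]
eef_rot: [2.033, 2.395, 0.0]
wrist_force: [-0.3, 0.4, -2.7]
width: 0.673
finger_force: 30.0
time_s: 10.8
tcp_pos: [0.603, 0.1692, 0.1249]
eef_rot: [2.033, 2.395, 0.0]
wrist_force: [0.9, -0.5, 0.3]
width: 1.001
finger_force: 0.0
time_s: 11.3
tcp_pos: [0.6037, 0.1693, 0.2068]
eef_rot: [2.031, 2.392, 0.005]
wrist_force: [-0.4, -1.0, 0.1]
width: 1.001
finger_force: 0.0
white [320. 244.] box (281, 204, 80, 80) 4894.5 [0.6023 0.1673]
t 11.35 tcp [0.603  0.1692 0.2049] yaw 1.7338 units [ 3.52 -5.44  0.16]
```

View pics/w3.png

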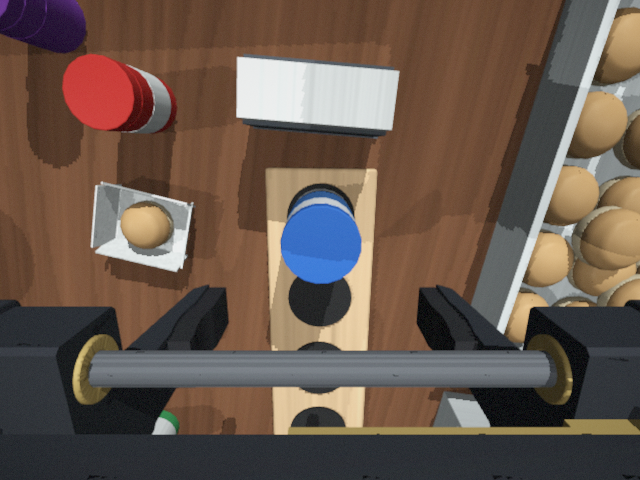

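The white jar stands on coaster a, its lid at (320,244), with the black rim visible behind it. Next is red, at (105,93) in this view; purple at (40,20) is not wanted.

```bash
python3 -m jog '[[0.52,-0.84,0.16,0,0,0,-1],[0.6,-0.92,0,0,0,0,-1],[0.6,-0.92,0,0,0,0,-1],[0.6,-0.92,0,0,0,0,-1],[0.6,-0.92,0,0,0,0,-1],[0.6,-0.92,0,0,0,0,-1],[0,0,0,0,0,0,-1],[0,0,0,0,0,0,-1]]' >/dev/null
python3 -c "
from h import *
look('red','w4')
go(.425,.247,.04)"
```

```text
red [323. 234.] box (293, 198, 63, 68) 2996.5 [0.4246 0.2501]
t 12.4 tcp [0.4253 0.2466 0.1992] yaw 1.7332 units [ 0.02 -0.01  5.31]
```

View pics/w4.png

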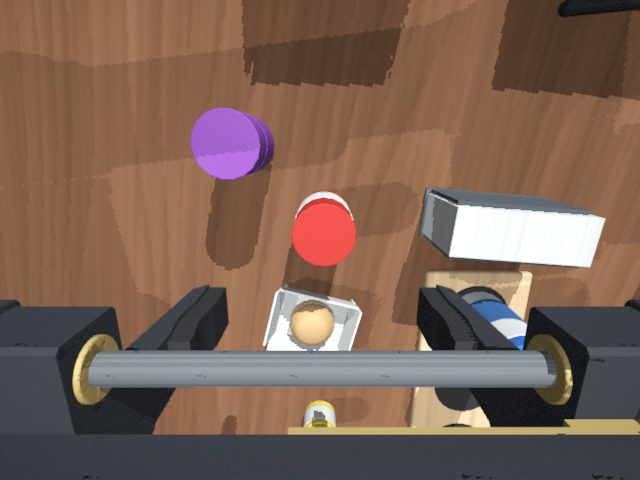

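Red's lid is at (324,232), with purple at (230,143) clear of the left finger and the tray at (312,320) clear too. Descend.

```bash
python3 -m jog '[[0.08,0,0.9,0,0,0,-1],[0,0,0.9,0,0,0,-1],[0,0,0.9,0,0,0,-1],[0,0,0.9,0,0,0,-1],[0,0,0.9,0,0,0,-1],[0,0,0.75,0,0,0,-1],[0,0,0,0,0,0,-1],[0,0,0,0,0,0,0.6]]' 30
python3 -m jog '[[0,0,0,0,0,0,0.8],[0,0,0,0,0,0,0.8],[0,0,0,0,0,0,0.8],[0,0,0,0,0,0,0.8],[0,0,0,0,0,0,0.8]]' 30
python3 -m jog '[[0,0,-0.5,0,0,0,0.8],[0,0,-0.9,0,0,0,0.8],[0,0,-0.9,0,0,0,0.8],[0,0,-0.9,0,0,0,0.8],[0,0,-0.9,0,0,0,0.8],[0,0,-0.9,0,0,0,0.8],[0,0,-0.5,0,0,0,0.8],[0,0,0,0,0,0,0.8]]' 30
python3 -c "
from h import *
go(.616,.0815,.21)"
```

```text
time_s: 13.4
tcp_pos: [0.4251, 0.2492, 0.0428]
eef_rot: [2.033, 2.394, 0.001]
wrist_force: [-0.2, 0.0, 0.1]
width: 0.912
finger_force: 0.0
time_s: 14.02
tcp_pos: [0.4248, 0.2494, 0.0426]
eef_rot: [2.033, 2.394, 0.001]
wrist_force: [1.5, 0.9, 5.1]
width: 0.583
finger_force: 30.0
time_s: 15.02
tcp_pos: [0.4244, 0.2493, 0.2078]
eef_rot: [2.033, 2.394, 0.001]
wrist_force: [-0.6, 0.0, -2.2]
width: 0.586
finger_force: 30.0
t 15.025 tcp [0.4244 0.2493 0.2078] yaw 1.7338 units [-6.56  5.39 -0.07]
```

```bash
python3 -m jog '[[-0.5,0.4,0,0,0,0,0.8],[-0.95,0.78,0,0,0,0,0.8],[-0.95,0.78,0,0,0,0,0.8],[-0.95,0.78,0,0,0,0,0.8],[-0.95,0.78,0,0,0,0,0.8],[-0.95,0.78,0,0,0,0,0.8],[-0.95,0.78,0,0,0,0,0.8],[-0.36,0.31,0,0,0,0,0.8]]' 30 >/dev/null
python3 -m jog '[[0,0,0,0,0,0,0.8],[0,0,0,0,0,0,0.8]]' 30
python3 -c "
from h import *
go(.616,.0815,.057)"
```

```text
time_s: 16.27
tcp_pos: [0.6152, 0.0821, 0.2071]
eef_rot: [-2.032, -2.395, 0.0]
wrist_force: [-0.2, 0.1, -2.2]
width: 0.584
finger_force: 30.0
t 16.275 tcp [0.6152 0.0821 0.2071] yaw 1.7346 units [-0.02  0.03  5.  ]
```

```bash
python3 -m jog '[[0,0,0.9,0,0,0,0.8],[0,0,0.9,0,0,0,0.8],[0,0,0.9,0,0,0,0.8],[0,0,0.9,0,0,0,0.8],[0,0,0.8,0,0,0,0.8],[0,0,0.4,0,0,0,0.8],[0,0,0.15,0,0,0,0.8],[0,0,0,0,0,0,0.8]]' 30
python3 -m jog '[[0,0,0,0,0,0,0.8]]' 30
python3 -c "
from h import *
go(.616,.0815,.056)"
```

```text
time_s: 17.27
tcp_pos: [0.6161, 0.0815, 0.0593]
eef_rot: [2.033, 2.395, 0.001]
wrist_force: [0.1, 0.4, -2.5]
width: 0.581
finger_force: 30.0
time_s: 17.4
tcp_pos: [0.6162, 0.0814, 0.0596]
eef_rot: [2.032, 2.394, 0.001]
wrist_force: [0.6, 0.6, -1.4]
width: 0.582
finger_force: 30.0
t 17.4 tcp [0.6162 0.0814 0.0596] yaw 1.7338 units [ 0.01 -0.01  0.12]
```

```bash
python3 -m jog '[[0,0,0.06,0,0,0,0.8],[0,0,0.05,0,0,0,0.8],[0,0,0,0,0,0,0.8],[0,0,0,0,0,0,0.8]]' 30
python3 -m jog '[[0,0,0,0,0,0,0.2],[0,0,0,0,0,0,-0.4],[0,0,0,0,0,0,-1],[0,0,0,0,0,0,-1],[0,0,0,0,0,0,-1],[0,0,-0.3,0,0,0,-1],[0,0,-0.9,0,0,0,-1],[0,0,-0.9,0,0,0,-1]]'
python3 -m jog '[[0,0,-0.9,0,0,0,-1],[0,0,-0.9,0,0,0,-1],[0,0,-0.9,0,0,0,-1],[0,0,0,0,0,0,-1]]'
python3 -c "
from h import *
look('red')
go(.458,.0,.19)"
```

```text
time_s: 17.9
tcp_pos: [0.616, 0.0813, 0.0556]
eef_rot: [2.033, 2.395, 0.0]
wrist_force: [-0.5, 0.4, 2.2]
width: 0.581
finger_force: 30.0
time_s: 18.9
tcp_pos: [0.6159, 0.0814, 0.1198]
eef_rot: [2.033, 2.395, 0.0]
wrist_force: [0.2, -0.4, 1.0]
width: 1.001
finger_force: 0.0
time_s: 19.4
tcp_pos: [0.6166, 0.0814, 0.2017]
eef_rot: [2.031, 2.392, 0.004]
wrist_force: [-0.1, 0.2, -0.6]
width: 1.0
finger_force: 0.0
red [320. 239.] box (288, 203, 66, 71) 3446.0 [0.6152 0.0797]
t 19.45 tcp [0.616  0.0814 0.1998] yaw 1.7338 units [-1.82 -5.64  0.32]
```

```bash
python3 -m jog '[[-0.26,-0.84,0.3,0,0,0,-1],[-0.32,-0.96,0,0,0,0,-1],[-0.32,-0.96,0,0,0,0,-1],[-0.32,-0.96,0,0,0,0,-1],[-0.3,-0.96,0,0,0,0,-1],[-0.3,-0.96,0,0,0,0,-1],[0,0,0,0,0,0,-1],[0,0,0,0,0,0,-1]]' >/dev/null
python3 -c "
from h import *
look('yellow','w5')
look('green')
go(.458,.0,.016)"
```

```text
green [293. 341.] box (272, 329, 43, 21) 661.0 [ 0.4475 -0.0994]
t 20.55 tcp [4.582e-01 3.000e-04 1.900e-01] yaw 1.7343 units [-0.01 -0.01  5.8 ]
```

View pics/w5.png

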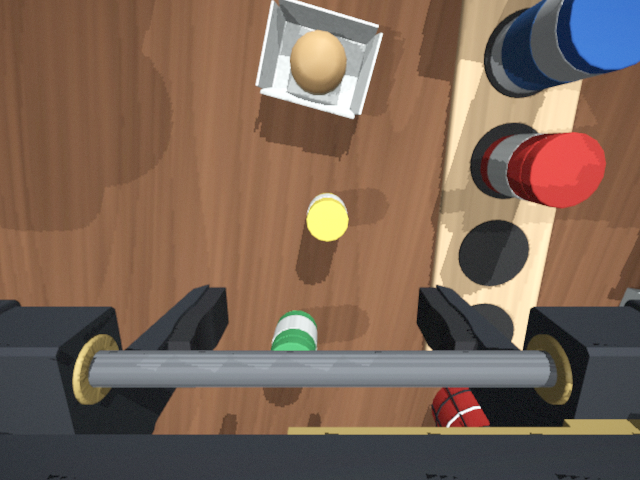

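Yellow's lid is at (328,220) and coaster c at (494,252). Red and white are standing on b and a.

```bash
python3 -c "
from h import *
s=sense();I=vision.camera_info('wrist')
p=plane(I,(328,220),.048,s);print(p, 'c',plane(I,(494,252),.013,s))
go(*p,.018)"
```

```text
[0.46065977 0.01032526] c [ 0.62785538 -0.00212759]
t 20.55 tcp [4.582e-01 3.000e-04 1.900e-01] yaw 1.7343 units [0.32 0.14 5.73]
```

```bash
python3 -m jog '[[0.15,0.07,0.9,0,0,0,-1],[0.14,0.07,0.9,0,0,0,-1],[0,0,0.9,0,0,0,-1],[0,0,0.9,0,0,0,-1],[0,0,0.9,0,0,0,-1],[0,0,0.8,0,0,0,-1],[0,0,0.4,0,0,0,-1],[0,0,0,0,0,0,-1]]' 30
python3 -m jog '[[0,0,0,0,0,0,0.2],[0,0,0,0,0,0,0.9],[0,0,0,0,0,0,0.9],[0,0,0,0,0,0,0.9],[0,0,0,0,0,0,0.9],[0,0,0,0,0,0,0.9],[0,0,0,0,0,0,0.9]]' 30
python3 -m jog '[[0,0,-0.5,0,0,0,0.9],[0,0,-0.9,0,0,0,0.9],[0,0,-0.9,0,0,0,0.9],[0,0,-0.9,0,0,0,0.9],[0,0,-0.9,0,0,0,0.9],[0,0,-0.9,0,0,0,0.9],[0,0,-0.5,0,0,0,0.9],[0,0,0,0,0,0,0.9]]' 30
python3 -c "
from h import *
go(.642,-.092,.185)"
```

```text
time_s: 21.55
tcp_pos: [0.4605, 0.0095, 0.019]
eef_rot: [-2.032, -2.394, 0.001]
wrist_force: [0.3, 0.0, 1.1]
width: 1.005
finger_force: 0.0
time_s: 22.42
tcp_pos: [0.4605, 0.0093, 0.0195]
eef_rot: [2.033, 2.395, 0.0]
wrist_force: [0.5, 0.3, 1.0]
width: 0.398
finger_force: 30.0
time_s: 23.42
tcp_pos: [0.4608, 0.0093, 0.1858]
eef_rot: [2.032, 2.393, 0.002]
wrist_force: [-0.6, -0.3, -1.5]
width: 0.4
finger_force: 30.0
t 23.425 tcp [0.4608 0.0093 0.1858] yaw 1.7339 units [-4.31  5.41  0.05]
```

```bash
python3 -m jog '[[-0.41,0.51,0,0,0,0,0.9],[-0.75,0.94,0,0,0,0,0.9],[-0.75,0.94,0,0,0,0,0.9],[-0.75,0.94,0,0,0,0,0.9],[-0.75,0.94,0,0,0,0,0.9],[-0.6,0.78,0,0,0,0,0.9],[-0.3,0.36,0,0,0,0,0.9],[0,0,0,0,0,0,0.9]]' 30 >/dev/null
python3 -m jog '[[0,0,0,0,0,0,0.9]]' 30
python3 -c "
from h import *
look('yellow','w6')
go(.642,-.0915,.034)"
```

```text
time_s: 24.55
tcp_pos: [0.641, -0.0916, 0.1841]
eef_rot: [-2.032, -2.394, 0.001]
wrist_force: [-1.0, -0.2, -0.7]
width: 0.4
finger_force: 30.0
yellow [321. 319.] box (276, 279, 93, 71) 4911.5 [ 0.6522 -0.1715]
t 24.6 tcp [ 0.6411 -0.0915  0.1844] yaw 1.7341 units [-0.01  0.03  5.01]
```

View pics/w6.png

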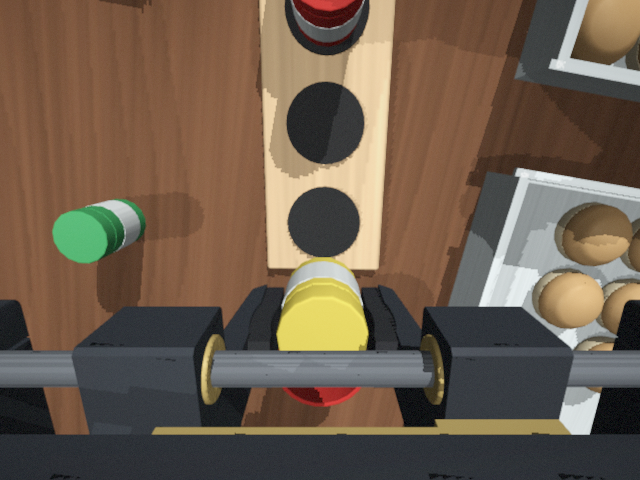

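Coaster d is clear at (323,222), with c at (325,122), so I check the offset.

```bash
python3 -c "
from h import *
s=sense();I=vision.camera_info('wrist')
for p in [(323,222),(325,122)]: print(plane(I,p,.013,s).round(4))"
```

```text
[ 0.6407 -0.0903]
[ 0.628  -0.0027]
```

```bash
python3 -m jog '[[0,0.03,0.9,0,0,0,0.9],[0,0,0.9,0,0,0,0.9],[0,0,0.9,0,0,0,0.9],[0,0,0.9,0,0,0,0.9],[0,0,0.8,0,0,0,0.9],[0,0,0.4,0,0,0,0.9],[0,0,0.15,0,0,0,0.9],[0,0,0,0,0,0,0.9]]' 30
python3 -m jog '[[0,0,0,0,0,0,0.9]]' 30
```

```text
time_s: 25.6
tcp_pos: [0.6428, -0.0918, 0.0365]
eef_rot: [2.033, 2.394, 0.001]
wrist_force: [0.5, 0.6, -1.3]
width: 0.404
finger_force: 30.0
time_s: 25.72
tcp_pos: [0.6429, -0.0919, 0.0368]
eef_rot: [2.032, 2.394, 0.001]
wrist_force: [-0.2, -0.0, -0.4]
width: 0.401
finger_force: 30.0
```

```bash
python3 -m jog '[[0.04,-0.06,0.07,0,0,0,0.9],[0,0,0.06,0,0,0,0.9],[0,0,0,0,0,0,0.9],[0,0,0,0,0,0,0.9]]' 30
python3 -m jog '[[0,0,0,0,0,0,0.5],[0,0,0,0,0,0,0],[0,0,0,0,0,0,-0.5],[0,0,0,0,0,0,-1],[0,0,0,0,0,0,-1],[0,0,0,0,0,0,-1],[0,0,-0.3,0,0,0,-1],[0,0,-0.9,0,0,0,-1]]'
python3 -m jog '[[0,0,-0.9,0,0,0,-1],[0,0,-0.9,0,0,0,-1],[0,0,-0.9,0,0,0,-1],[0,0,-0.9,0,0,0,-1],[0,0,-0.5,0,0,0,-1],[0,0,0,0,0,0,-1]]'
python3 -c "
from h import *
look('yellow')
go(.449,-.127,.19)"
```

```text
time_s: 26.22
tcp_pos: [0.6405, -0.0909, 0.0325]
eef_rot: [-2.033, -2.395, 0.0]
wrist_force: [-3.8, 0.6, 5.5]
width: 0.399
finger_force: 30.0
time_s: 27.22
tcp_pos: [0.64, -0.0907, 0.0678]
eef_rot: [-2.032, -2.393, 0.001]
wrist_force: [-0.3, -1.0, 0.4]
width: 0.995
finger_force: 0.0
time_s: 27.98
tcp_pos: [0.6408, -0.091, 0.1919]
eef_rot: [2.032, 2.394, 0.001]
wrist_force: [-0.2, 0.5, 0.6]
width: 0.996
finger_force: 0.0
t 28.025 tcp [ 0.6404 -0.0909  0.1907] yaw 1.7338 units [-0.15 -6.49  0.02]
```

```bash
python3 -m jog '[[0,-0.6,0,0,0,0,-1],[0,-1,0,0,0,0,-1],[0,-1,0,0,0,0,-1],[0,-1,0,0,0,0,-1],[-0.15,-1,0,0,0,0,-1],[0,-1,0,0,0,0,-1],[0,-0.9,0,0,0,0,-1],[0,0,0,0,0,0,-1]]' >/dev/null
python3 -m jog '[[0,0,0,0,0,0,-1]]'>/dev/null
python3 -c "
from h import *
look('green','w7')
go(.449,-.127,.03)"
```

```text
green [323. 228.] box (298, 201, 52, 55) 2163.0 [ 0.4486 -0.121 ]
t 29.2 tcp [ 0.4495 -0.1269  0.1907] yaw 1.734 units [-0.   -0.02  5.36]
```

View pics/w7.png

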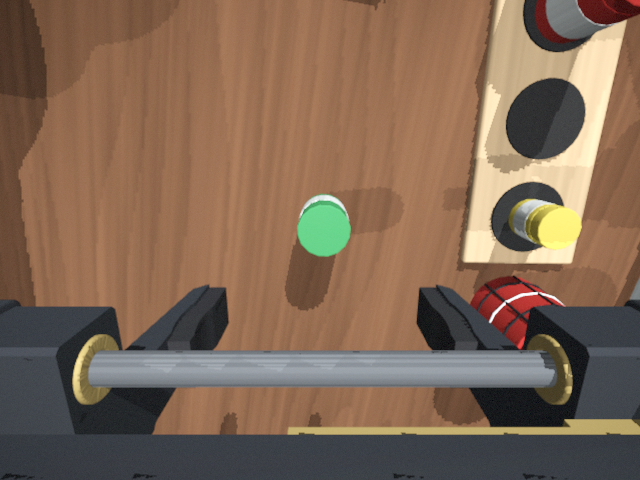

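Green's lid is at (323,229), about 5 mm along tool x. Yellow is standing on d at (545,222).

```bash
python3 -m jog '[[0.16,-0.02,0.9,0,0,0,-1],[0,0,0.9,0,0,0,-1],[0,0,0.9,0,0,0,-1],[0,0,0.9,0,0,0,-1],[0,0,0.9,0,0,0,-1],[0,0,0.7,0,0,0,-1],[0,0,0.2,0,0,0,-1],[0,0,0,0,0,0,-1]]' 30
python3 -m jog '[[0,0,0,0,0,0,0.2],[0,0,0,0,0,0,0.8],[0,0,0,0,0,0,0.8],[0,0,0,0,0,0,0.8],[0,0,0,0,0,0,0.8],[0,0,0,0,0,0,0.8]]' 30
python3 -m jog '[[0,0,-0.5,0,0,0,0.8],[0,0,-0.9,0,0,0,0.8],[0,0,-0.9,0,0,0,0.8],[0,0,-0.9,0,0,0,0.8],[0,0,-0.9,0,0,0,0.8],[0,0,-0.9,0,0,0,0.8],[0,0,-0.5,0,0,0,0.8],[0,0,0,0,0,0,0.8]]' 30
python3 -c "
from h import *
go(.628,-.0035,.2)"
```

```text
time_s: 30.2
tcp_pos: [0.4479, -0.1223, 0.029]
eef_rot: [-2.033, -2.395, 0.0]
wrist_force: [0.6, -0.0, -0.9]
width: 0.998
finger_force: 0.0
time_s: 30.95
tcp_pos: [0.4477, -0.1224, 0.0292]
eef_rot: [2.033, 2.394, 0.0]
wrist_force: [0.5, 0.6, 1.7]
width: 0.494
finger_force: 30.0
time_s: 31.95
tcp_pos: [0.4477, -0.1225, 0.1953]
eef_rot: [2.032, 2.393, 0.001]
wrist_force: [-0.8, 0.3, -1.1]
width: 0.493
finger_force: 30.0
t 31.95 tcp [ 0.4477 -0.1225  0.1953] yaw 1.7338 units [ 2.94  6.58 -0.15]
```

```bash
python3 -m jog '[[0.24,0.5,0,0,0,0,0.8],[0.45,1,0,0,0,0,0.8],[0.45,1,0,0,0,0,0.8],[0.45,1,0,0,0,0,0.8],[0.45,1,0,0,0,0,0.8],[0.45,1,0,0,0,0,0.8],[0.3,0.7,0,0,0,0,0.8],[0.15,0.38,0,0,0,0,0.8]]' 30 >/dev/null
python3 -m jog '[[0,0,0,0,0,0,0.8],[0,0,0,0,0,0,0.8]]' 30
python3 -c "
from h import *
go(.628,-.0035,.0435)"
```

```text
time_s: 33.2
tcp_pos: [0.6277, -0.0031, 0.1934]
eef_rot: [-2.032, -2.394, 0.001]
wrist_force: [0.1, -1.1, -1.3]
width: 0.49
finger_force: 30.0
t 33.2 tcp [ 0.6277 -0.0031  0.1934] yaw 1.7339 units [-0.02  0.01  5.  ]
```

```bash
python3 -m jog '[[0,0,0.9,0,0,0,0.8],[0,0,0.9,0,0,0,0.8],[0,0,0.9,0,0,0,0.8],[0,0,0.9,0,0,0,0.8],[0,0,0.8,0,0,0,0.8],[0,0,0.4,0,0,0,0.8],[0,0,0.15,0,0,0,0.8],[0,0,0,0,0,0,0.8]]' 30
python3 -c "
from h import *
go(.628,-.003,.0425)"
```

```text
time_s: 34.2
tcp_pos: [0.6282, -0.0034, 0.0461]
eef_rot: [2.033, 2.394, 0.001]
wrist_force: [0.2, 0.2, -0.8]
width: 0.487
finger_force: 30.0
t 34.2 tcp [ 0.6282 -0.0034  0.0461] yaw 1.7337 units [ 0.01 -0.    0.12]
```

Set down, release, rise and back off along -x, to see the whole row.

```bash
python3 -m jog '[[0,0,0.06,0,0,0,0.8],[0,0,0.06,0,0,0,0.8],[0,0,0,0,0,0,0.8],[0,0,0,0,0,0,0.8]]' 30
python3 -m jog '[[0,0,0,0,0,0,0.4],[0,0,0,0,0,0,0],[0,0,0,0,0,0,-0.5],[0,0,0,0,0,0,-1],[0,0,0,0,0,0,-1],[0,0,0,0,0,0,-1],[0,0,-0.3,0,0,0,-1],[0,0,-0.9,0,0,0,-1]]'
python3 -m jog '[[0,0,-0.9,0,0,0,-1],[0,0,-0.9,0,0,0,-1],[0,0,-0.9,0,0,0,-1],[0,0,-0.9,0,0,0,-1],[0,0,-0.9,0,0,0,-1],[0,0,-0.9,0,0,0,-1],[0,0,-0.9,0,0,0,-1],[0,0,0,0,0,0,-1]]'
python3 -m jog '[[0,-0.6,0,0,0,0,-1],[0,-1,0,0,0,0,-1],[0,-1,0,0,0,0,-1],[0,-1,0,0,0,0,-1],[0,-1,0,0,0,0,-1],[0,-1,0,0,0,0,-1],[0,0,0,0,0,0,-1],[0,0,0,0,0,0,-1]]'
python3 - <<'E'
from h import *
a=vision.camera("scene");b=vision.camera("side");w=vision.camera("wrist")
cv2.imwrite("pics/end.png",np.hstack([cv2.resize(a[90:400,200:500],(400,413)),cv2.resize(b[100:410,180:480],(400,413))]))
cv2.imwrite("pics/w8.png",w)
E
```

```text
time_s: 34.7
tcp_pos: [0.6282, -0.0033, 0.0422]
eef_rot: [2.033, 2.395, 0.0]
wrist_force: [0.7, -0.7, 1.5]
width: 0.493
finger_force: 30.0
time_s: 35.7
tcp_pos: [0.6274, -0.0032, 0.0778]
eef_rot: [-2.032, -2.393, 0.002]
wrist_force: [0.6, -0.2, 1.0]
width: 0.996
finger_force: 0.0
time_s: 36.7
tcp_pos: [0.6285, -0.0034, 0.2692]
eef_rot: [2.031, 2.392, 0.003]
wrist_force: [-0.0, 0.3, -0.7]
width: 1.0
finger_force: 0.0
time_s: 37.7
tcp_pos: [0.4625, -0.0305, 0.2665]
eef_rot: [-2.033, -2.395, 0.0]
wrist_force: [0.2, 0.8, -0.2]
width: 0.999
finger_force: 0.0
```

View pics/end.png

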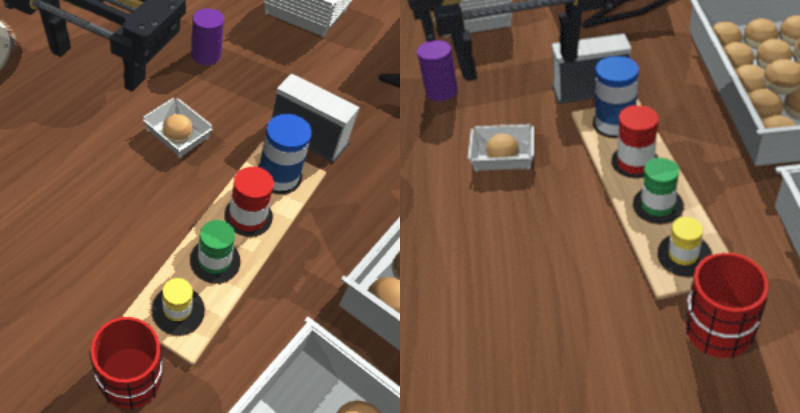

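View pics/w8.png

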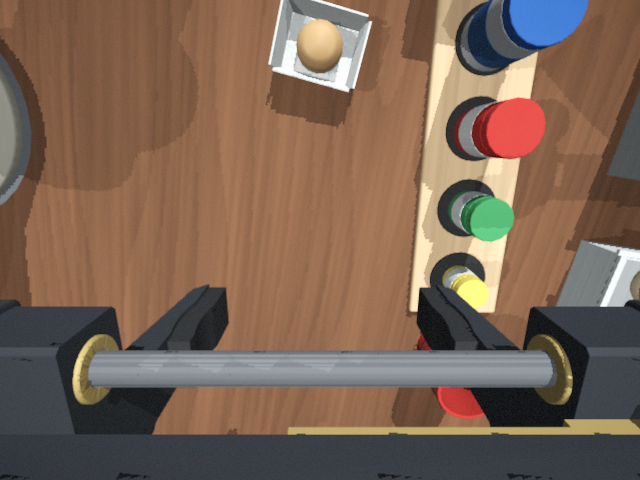

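All four jars stand centred, running yellow, green, red, white away from the cup. The cup, tray and purple jar have not moved, and the gripper is clear.

```bash
python3 -c "
from plant import arm
print(arm.finish_job())"
```

```text
the job is handed in; nothing more can be done
None
```

The job is handed in: yellow, green, red and white stand upright and centred on the four coasters, smallest next to the cup, and the cup and bun tray were left where they were (finished at about 38 s of the 115 s allowed).

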